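Start the clamp screw of a microscope stand

ROBOT

A 6-joint arm with a two-finger parallel gripper is mounted at the origin on the work surface. World frame = base frame: x ahead of the robot, y to its left, z up, the work surface at z = 0. Lengths are in m, angles in rad, forces in N, time in s.
With the tool pointing down it reaches from about 0.15 to 0.775 m from the base axis. Payload 6.1 kg.
Tool frame: the origin (TCP) lies between the finger pads, 19 mm behind the fingertips; this is the grasp point; x points along the fingers, y is the direction in which the jaws open and shut, and the axes are right-handed (so a half turn about x gives the same grasp; the last joint's range is limited). The gripper opens to 85 mm and grips with 20 to 120 N. Pads are 22 mm wide; open, the fingers measure 114 mm over their backs; the gripper's body (76 mm by 85 mm) begins 54 mm behind the grasp point. The pads swing forward as they close: fully open they stand 13 mm farther back than shut.
Start: joints at [-1.188, 0.126, -0.04, 1.405, 0, 1.571], TCP at [0.196, -0.487, 0.25] pointing down, gripper open.
Joint ranges: [-2.72, 2.72], [-0.95, 1.95], [-1.27, 1.35], [-1.78, 2.02], [-1.46, 1.47], [-3.14, 3.14]. Speed limits (rad/s): [2.39, 2.39, 3.01, 3.14, 3.14, 3.14].

INTERFACE

Orientations are given as a unit quaternion [x, y, z, w].
In Python, from cell import arm gives the robot as it stands. The module is installed in compiled form; this text tells all that it offers.
- The arm moves only by the shell command python3 -m pendant 'ROWS' [FORCE]. ROWS is JSON, a list of rows, each an object of numbers: "tx", "ty", "tz": the shift along the tool's x, y, z in cm; "rx", "ry", "rz": the turn, a rotation vector about the tool's x, y, z in rad; "gripper": the finger opening in cm, from 0 to 8.54. In form: [{"tx": .., "ty": .., "tz": .., "rx": .., "ry": .., "rz": .., "gripper": ..}, ...]. A call has exactly 10 rows; each row shifts and turns the commanded pose from where the row before left it, along the tool's axes as they then stand; what a row does not reach is not made up. A row lasts 1/12 s, in which the tool goes at most 41.7 mm and 7.16 degrees, less where a joint would pass 70% of its speed; a pose out of reach is approached as far as the arm can. A call is refused whole if a number of a shift passes 4.17 or a number of a turn 0.125, either way. A call with a gripper value outside its range is refused whole. The fingers move at their own pace and stop on an object; FORCE is the grip in N (left out, the last holds). Time passes only in rows, so rows that do not move let the fingers close, or fill a call up. It gives the time, the measured TCP pose, the force and the opening at its end, in the units of the state.
- arm.get_state(): the state, without advancing time (a new reading comes with each control period).
- arm.snapshot(name): name is "side" or "top"; returns the picture (400x640x3 uint8, red, green, blue); there is no depth.
- arm.camera_params(name): a dict with "fx", "fy", "cx", "cy" (pixels), "k1" (the pictures are not rectified: a ray, as slopes to the right and down, at radius r is drawn at 1 + k1 r^2 times it, then the intrinsics apply), "eye" and "rotation" of the camera in the world. Camera axes: x right, y down, z forward; pixel columns grow to the right and rows downward; lengths in m; the calibration is good to about 2 mm. A picture is of the moment at which its call begins. camera_params takes no time and is no camera call.
- arm.finish_job(): hands the job in, once; it reports no verdict.
Trained networks look in the newest picture that a camera, given by its name, has taken for a name from the list of things; names that differ only in an ending like _2 or _b are one class to them, and where a whole thing is asked for, a point or a joint stands for the part that bears it (a point fixed in the world has none). Each returns a list of dicts, best first, with "score" (0 to 1); they miss things now and then, are a little off and sometimes report something else, mostly with a low value. They report only what shows in the picture. A call takes as long as a camera call. They do not tell look-alikes from the thing itself.
- arm.regions_of(target, camera): "pixels" (400x640 bool, what is visible of it) and "box" ([left, top, width, height] as shares, 0 to 1, of the picture: columns of its width, rows of its height, round what is visible of it).
- arm.mark_of(target, camera): "at" ([column, row] as shares, 0 to 1, of the picture: columns of its width, rows of its height: a listed point, or the origin of a listed thing).
The state is a dict: "time": time; "joints": joint angles; "joint_vel": joint speeds; "joint_torque": joint torques, N m; "position": TCP position; "orientation": TCP orientation; "force": force on the tool from outside, world axes, zero at the start; "ft_torque": the same for the moment, N m; "finger_gap": opening from 0.0 (shut) to 1.0 (fully open).
Only numpy, scipy, OpenCV 4.12 (cv2) and the standard library are available. Lean on these libraries where they do the work, as an engineer would, in place of code of your own. Each camera call takes 0.05 s, during which the arm holds its last target. There are 200 camera calls.

TASK

Start the knurled steel clamp screw that stands loose in the taller boss of the black microscope stand foot, without crossing its thread: turn it backward (anticlockwise seen from above) until it drops into the start of the thread, then turn it forward (clockwise) one full turn from there. Keep the screw in its boss, leave all other things where they are, and finish with the gripper still holding the screw's head, at rest.

Things in the scene. Friction and masses are not known exactly. Their poses are not given: they have to be found in the camera images.
- foot: black cast plate, 120 mm (its x) by 200 mm (its y) by 18 mm, fixed to the bench; origin at the centre of its underside. A tall boss at y = +50 mm in its frame holds the loose screw. A low boss (42 mm across, 30 mm high) at y = -50 mm has a smaller screw already home (33 mm head, top 52 mm above the bench), which is not part of the job.
- boss_top (a point): centre of the tall boss's top face, 60 mm above the bench; the boss is 48 mm across. The thread is inside it, 6 mm pitch; at its start a screw held up more than 1 mm cannot enter, later it has 1 mm of play up and down.
- screw: plain steel screw, upright in the tall boss, 0.3 to 0.6 kg. Round knurled head 40 mm across, 26 mm high, bare thread below. Origin on the axis at the head's underside, 82 to 84 mm above the bench at the start; z up. A dark groove on the head's top runs from the centre to its own +x.
- screw_grip (a point): point on the screw's axis, 16 mm above the head's underside and 10 mm below its top: a good TCP height for gripping the head from above; sinks with the screw
- screw_turn (a joint): turn of the screw in rad, grows when turned forward (clockwise seen from above), counts on over several turns. At the start 0 to 0.8. The thread's start (the drop) lies at a value between -1.4 and -0.6, different each time. Turns easily (about 0.02 N m).
- screw_sink (a joint): depth in m, grows downward. Start 0.0005 to 0.0022, resting by its weight. Turned backward it rises 1 mm a rad to 0; at the thread's start it falls 6 mm, to 0.006 (gripping fingers can hold it up until they open). Then each forward turn sinks it 6 mm: one turn after the drop reads 0.012. Backward past the drop it rises again 1 mm a rad. Stops at 0.0195.
- collar: brass ring, 30 mm across, 8 mm high, lying on the foot's plate; bystander, loose; origin at the centre of its underside
- dropper: amber bottle, 38 mm across, 85 mm tall; bystander, loose; origin at the centre of its underside
- dish: clear round dish with lid, 91 mm across, 16 mm high; bystander, loose; origin at the centre of its underside
- slide_box: flat box, 102 x 87 x 34 mm; bystander, loose; origin at the centre of its underside
- objective: steel lens barrel standing on end, 34 mm across, 46 mm tall; bystander, loose; origin at the centre of its underside
- driver: screwdriver lying flat, 170 mm long, origin under its middle; bystander, loose
- beaker: small glass cup, 60 mm across, 70 mm tall; bystander, loose; origin at the centre of its underside
- jar: glass jar, 60 mm across, 70 mm tall; bystander, loose; origin at the centre of its underside
Not all that is in view belongs to the job. What is shaped like the foot but orange or turquoise is not meant.

How it is judged:
By the outcome, as a careful person would: the job done as asked, in the order asked, and still so for the second after the job is handed in, while the arm keeps its last pose, push and grip.
It also fails if it takes over 72 s, if anything falls off the work surface, if the arm or the gripper's body presses on something with over 40 N, if the wrist force passes 120 N, or if a joint passes its speed limit or range.

## Working session

There is one attempt and no reset: what is moved stays moved. The work goes in short steps, Python scripts to look and compute and a shell command to move; the robot and the scene stay as the last step left them, time stands still between calls to the robot, and variables do not carry over. Pictures are saved under pics/ and viewed, about 8 in all and at most 12, crops included, and the job is handed in when it is done.

```bash
mkdir -p pics
cat > h.py <<'E'
from cell import arm
import numpy as np, cv2
from scipy.spatial.transform import Rotation as R
def ray(cam,at):
    p=arm.camera_params(cam); u,v=at[0]*640,at[1]*400
    d=np.array([(u-p['cx'])/p['fx'],(v-p['cy'])/p['fy']]); s=d.copy()
    for _ in range(20): s=d/(1+p['k1']*(s@s))
    w=np.array(p['rotation'])@np.array([s[0],s[1],1.]); return np.array(p['eye']),w/np.linalg.norm(w)
def atz(cam,at,z):
    e,w=ray(cam,at); return e+w*(z-e[2])/w[2]
def tri(a,b):
    (e1,w1),(e2,w2)=ray(*a),ray(*b)
    t=np.linalg.lstsq(np.c_[w1,-w2],e2-e1,rcond=None)[0]
    p,q=e1+w1*t[0],e2+w2*t[1]; return (p+q)/2,np.linalg.norm(p-q)
def save(im,n): cv2.imwrite('pics/'+n,im[:,:,::-1])
E
python3 - <<'E'
from h import *
for c in('side','top'):
    p=arm.camera_params(c); print(c,np.round(p['eye'],3),np.round(p['rotation'],3).tolist(),p['fx'])
    save(arm.snapshot(c),c+'1.png')
M={}
for t in('screw','screw_grip','boss_top','foot'):
    for c in('top','side'):
        M[t,c]=arm.mark_of(t,c)
        print(t,c,[(round(m['score'],2),np.round(np.array(m['at'])*[640,400],1).tolist()) for m in M[t,c][:4]])
print(arm.get_state())
E
```

```text
side [ 0.498 -0.741  0.754] [0.903, -0.039, 0.016, -0.428] 395.17556849722246
top [0.261 0.061 1.359] [0.714, -0.692, 0.075, -0.079] 498.3848364208446
screw top [(0.77, [135.9, 267.6]), (0.62, [295.6, 193.3]), (0.54, [239.7, 290.0]), (0.51, [384.1, 262.5])]
screw side [(0.8, [228.5, 163.8]), (0.68, [253.5, 251.8]), (0.55, [317.9, 183.2]), (0.53, [249.4, 119.9])]
screw_grip top [(0.84, [134.2, 263.9]), (0.7, [295.3, 193.6]), (0.61, [240.1, 290.9]), (0.57, [386.8, 261.4])]
screw_grip side [(0.72, [314.9, 183.3]), (0.7, [252.4, 246.8]), (0.53, [225.5, 159.5]), (0.49, [250.2, 116.7])]
boss_top top [(0.85, [292.0, 199.9]), (0.81, [140.5, 270.4]), (0.79, [385.4, 264.6]), (0.56, [245.3, 292.1])]
boss_top side [(0.76, [253.1, 259.7]), (0.73, [319.4, 191.1]), (0.7, [232.3, 173.5]), (0.64, [250.5, 132.1])]
foot top [(0.92, [404.9, 265.3]), (0.83, [167.3, 266.3]), (0.8, [312.6, 198.7]), (0.61, [265.6, 288.6])]
foot side [(0.93, [255.2, 148.8]), (0.85, [323.3, 221.6]), (0.69, [236.6, 197.1]), (0.69, [256.4, 295.7])]
{'time': 0.5, 'joints': array([-1.18797925e+00,  1.25854139e-01, -3.96607788e-02,  1.40537861e+00,
       -5.03619224e-05,  1.57080240e+00]), 'joint_vel': array([ 2.65139474e-05, -9.56888505e-04,  2.50622084e-03, -2.06667798e-03,
       -5.62429680e-04, -4.85825029e-04]), 'joint_torque': array([-2.40153859e-04, -4.35292697e+01,  3.52822781e+01,  2.08740756e-03,
       -7.51275479e-06,  2.95258218e-07]), 'position': array([ 0.19608307, -0.48697895,  0.24993825]), 'orientation': array([-0.69416945, -0.13454958,  0.69421749, -0.13448888]), 'force': array([-0.3344849 ,  0.04746543, -0.40928402]), 'ft_torque': array([ 0.02858037,  0.03242088, -0.04015808]), 'finger_gap': 1.0053968812461276}
```

```bash
cd pics; python3 -c "
import cv2,numpy as np
cv2.imwrite('both.png',cv2.resize(np.vstack([cv2.imread('top1.png'),cv2.imread('side1.png')]),(480,600),interpolation=cv2.INTER_AREA))"
```

```text
(no output)
```

View pics/top1.png

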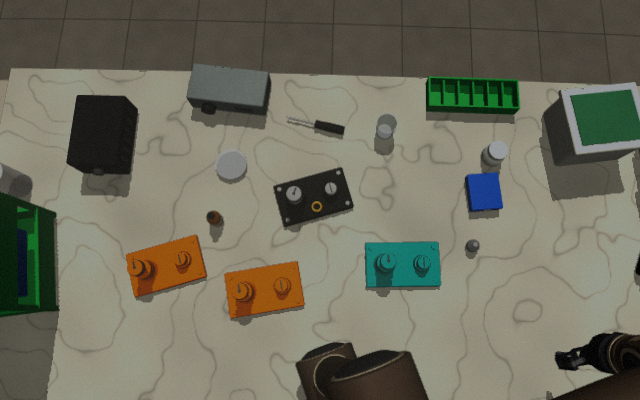

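View pics/side1.png

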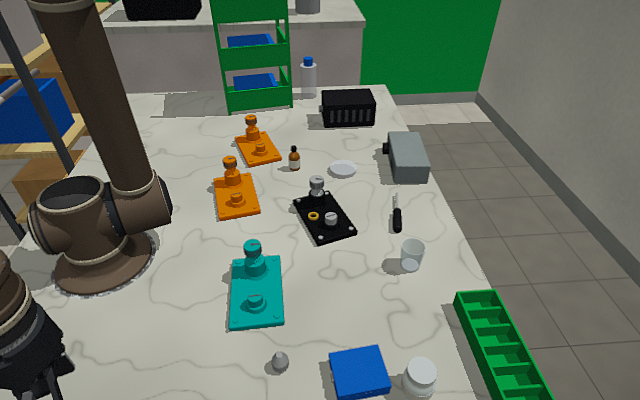

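The top view shows four feet: orange at (166,266) and (264,290), turquoise at (403,265), and black at (313,198). Only the black one fits. Its tall boss and screw are at top (294,193) / side (317,183), with the small screw at (331,188) and the collar at (317,206). I'll triangulate these and confirm in a crop.

```bash
sed -i "s/np.array(p\['rotation'\])@np.array(\[s\[0\],s\[1\],1.\])/R.from_quat(p['rotation']).apply([s[0],s[1],1.])/" h.py
python3 - <<'E'
from h import *
a=lambda u,v:(u/640,v/400)
for n,t,s in(('screw',(295.6,193.3),(317.9,183.2)),('grip',(295.3,193.6),(314.9,183.3)),('boss',(292,199.9),(319.4,191.1)),('foot',(312.6,198.7),(323.3,221.6))):
    print(n,*tri(('top',a(*t)),('side',a(*s))), atz('top',a(*t),.099 if n=='grip' else .083), atz('side',a(*s),.099 if n=='grip' else .083))
for n in('screw','collar'):
  for c,p in(('top',(294,193)),('side',(317,185))):
    arm.snapshot(c)
    for m in arm.regions_of(n,c)[:6]:
        b=np.array(m['box'])*[640,400,640,400]; print(n,c,round(m['score'],2),b.round(1))
for n in('dropper','dish','slide_box','objective','driver','beaker','jar','collar'):
    m=arm.mark_of(n,'top')
    print(n,[(round(k['score'],2),atz('top',k['at'],0).round(3)[:2]) for k in m[:1]])
# foot corners on plate top
for p in((274,185),(346,168),(354,207),(283,226)): print(atz('top',a(*p),.018).round(3))
t=cv2.imread('pics/top1.png')[160:235,265:365]; s=cv2.imread('pics/side1.png')[165:250,285:365]
cv2.imwrite('pics/crop1.png',np.hstack([cv2.resize(t,(440,330),interpolation=cv2.INTER_CUBIC),cv2.resize(s,(311,330),interpolation=cv2.INTER_CUBIC)]))
E
```

```text
screw [0.56031301 0.15128939 0.0940468 ] 0.0032243168231405267 [0.56126788 0.15187938 0.083     ] [0.56297989 0.16691478 0.083     ]
grip [0.55542431 0.15148217 0.09527603] 0.004164307696589799 [0.55667452 0.15148654 0.099     ] [0.55305917 0.14554464 0.099     ]
boss [0.55847391 0.16379775 0.05407671] 0.01742973911210402 [0.54318759 0.1605457  0.083     ] [0.56425758 0.12963918 0.083     ]
foot [ 0.57184636  0.1102939  -0.01502094] 0.003343161942822833 [0.54806917 0.10659855 0.083     ] [0.56385927 0.00233929 0.083     ]
screw top 0.66 [229.5 284.3  16.5  16.1]
screw top 0.65 [379.  252.4  18.5  16.3]
screw top 0.57 [123.2 258.4  23.4  18.1]
screw top 0.48 [287.8 181.6  14.9  18.3]
screw top 0.18 [274.9 169.6  76.8  56.7]
screw side 0.6 [245.8 239.1  16.1  24.8]
screw side 0.56 [310.5 174.5  13.1  21.3]
screw side 0.51 [243.7 113.4  11.8  17.9]
screw side 0.47 [221.  156.6  14.7  17.4]
collar top 0.47 [312.7 200.9   9.6  11.6]
collar side 0.32 [309.4 178.1  17.   13. ]
dropper [(0.62, array([0.5  , 0.376]))]
dish [(0.76, array([0.659, 0.347]))]
slide_box [(0.61, array([ 0.597, -0.372]))]
objective [(0.43, array([ 0.454, -0.324]))]
driver [(0.66, array([ 0.709, -0.39 ]))]
beaker [(0.92, array([ 0.767, -0.084]))]
jar [(0.6, array([ 0.698, -0.394]))]
collar [(0.4, array([0.545, 0.093]))]
[0.598 0.218 0.018]
[0.654 0.019 0.018]
[ 0.543 -0.006  0.018]
[0.484 0.187 0.018]
```

View pics/crop1.png

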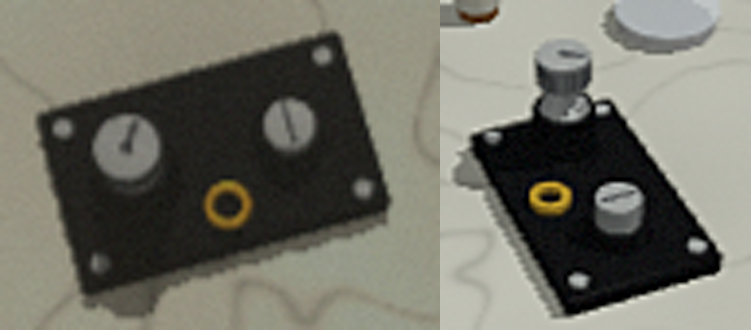

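The crop confirms it. The tall boss with the raised head is at crop (127,146), which is top px ~(294,193), and the groove points about 30° clockwise of the foot's +x. So screw_turn is about 0.5, and the drop should come 1.1–1.9 rad back. The target axis is about (0.556, 0.152).

Run:
```python
from h import *
print(atz('top',(293.9/640,193.2/400),.109),atz('top',(293.9/640,193.2/400),.107))
s=arm.get_state(); r=R.from_quat(s['orientation']); print(r.as_matrix().round(3))
d=np.array([.556,.152,.25])-s['position']; print((r.inv().apply(d)*100).round(2),s['time'])
```

```text
[0.55527479 0.15442805 0.109     ] [0.55574609 0.15457725 0.107     ]
[[-0.     0.374 -0.928]
 [ 0.    -0.928 -0.374]
 [-1.    -0.     0.   ]]
[ -0.   -45.83 -57.25] 1.3
```

```bash
python3 -m pendant '[{"ty":-1.5,"tz":-1.9},{"ty":-1.5,"tz":-1.9},{"ty":-1.5,"tz":-1.9},{"ty":-1.5,"tz":-1.9},{"ty":-1.5,"tz":-1.9},{"ty":-1.5,"tz":-1.9},{"ty":-1.5,"tz":-1.9},{"ty":-1.5,"tz":-1.9},{"ty":-1.5,"tz":-1.9},{"ty":-1.5,"tz":-1.9}]'
python3 -c "
from h import *
print(arm.get_state()['joints'].round(3))"
python3 -m pendant '[{"ty":-1.5,"tz":-1.9},{"ty":-1.5,"tz":-1.9},{"ty":-1.5,"tz":-1.9},{"ty":-1.5,"tz":-1.9},{"ty":-1.5,"tz":-1.9},{"ty":-1.5,"tz":-1.9},{"ty":-1.5,"tz":-1.9},{"ty":-1.5,"tz":-1.9},{"ty":-1.5,"tz":-1.9},{"ty":-1.5,"tz":-1.9}]'
python3 -c "
from h import *
print(arm.get_state()['joints'].round(3))"
```

```text
[-1.188  0.126 -0.04   1.405 -0.     1.571]
[-1.188  0.126 -0.04   1.405 -0.     1.571]schema error: expected keys tx, ty, tz, rx, ry, rz, gripper
schema error: expected keys tx, ty, tz, rx, ry, rz, gripper
```

```bash
python3 -m pendant '[{"tx":0,"ty":-1.5,"tz":-1.9,"rx":0,"ry":0,"rz":0,"gripper":8.5},{"tx":0,"ty":-1.5,"tz":-1.9,"rx":0,"ry":0,"rz":0,"gripper":8.5},{"tx":0,"ty":-1.5,"tz":-1.9,"rx":0,"ry":0,"rz":0,"gripper":8.5},{"tx":0,"ty":-1.5,"tz":-1.9,"rx":0,"ry":0,"rz":0,"gripper":8.5},{"tx":0,"ty":-1.5,"tz":-1.9,"rx":0,"ry":0,"rz":0,"gripper":8.5},{"tx":0,"ty":-1.5,"tz":-1.9,"rx":0,"ry":0,"rz":0,"gripper":8.5},{"tx":0,"ty":-1.5,"tz":-1.9,"rx":0,"ry":0,"rz":0,"gripper":8.5},{"tx":0,"ty":-1.5,"tz":-1.9,"rx":0,"ry":0,"rz":0,"gripper":8.5},{"tx":0,"ty":-1.5,"tz":-1.9,"rx":0,"ry":0,"rz":0,"gripper":8.5},{"tx":0,"ty":-1.5,"tz":-1.9,"rx":0,"ry":0,"rz":0,"gripper":8.5}]'
python3 -c "
from h import *
print(arm.get_state()['joints'].round(3))"
```

```text
time: 2.13
position: [0.3167, -0.2758, 0.2501]
orientation: [0.694, 0.134, -0.694, 0.135]
force: [0.3, 0.2, -0.6]
finger_gap: 0.995
[-0.717 -0.073 -0.244  1.399  0.     2.042]
```

```bash
python3 -m pendant '[{"tx":0,"ty":-1.5,"tz":-1.9,"rx":0,"ry":0,"rz":0,"gripper":8.5},{"tx":0,"ty":-1.5,"tz":-1.9,"rx":0,"ry":0,"rz":0,"gripper":8.5},{"tx":0,"ty":-1.5,"tz":-1.9,"rx":0,"ry":0,"rz":0,"gripper":8.5},{"tx":0,"ty":-1.5,"tz":-1.9,"rx":0,"ry":0,"rz":0,"gripper":8.5},{"tx":0,"ty":-1.5,"tz":-1.9,"rx":0,"ry":0,"rz":0,"gripper":8.5},{"tx":0,"ty":-1.5,"tz":-1.9,"rx":0,"ry":0,"rz":0,"gripper":8.5},{"tx":0,"ty":-1.5,"tz":-1.9,"rx":0,"ry":0,"rz":0,"gripper":8.5},{"tx":0,"ty":-1.5,"tz":-1.9,"rx":0,"ry":0,"rz":0,"gripper":8.5},{"tx":0,"ty":-1.5,"tz":-1.9,"rx":0,"ry":0,"rz":0,"gripper":8.5},{"tx":0,"ty":-1.5,"tz":-1.9,"rx":0,"ry":0,"rz":0,"gripper":8.5}]'
python3 -m pendant '[{"tx":0,"ty":-1.6,"tz":-1.9,"rx":0,"ry":0,"rz":0,"gripper":8.5},{"tx":0,"ty":-1.6,"tz":-1.9,"rx":0,"ry":0,"rz":0,"gripper":8.5},{"tx":0,"ty":-1.6,"tz":-1.9,"rx":0,"ry":0,"rz":0,"gripper":8.5},{"tx":0,"ty":-1.6,"tz":-1.9,"rx":0,"ry":0,"rz":0,"gripper":8.5},{"tx":0,"ty":-1.6,"tz":-1.9,"rx":0,"ry":0,"rz":0,"gripper":8.5},{"tx":0,"ty":-1.6,"tz":-1.9,"rx":0,"ry":0,"rz":0,"gripper":8.5},{"tx":0,"ty":-1.6,"tz":-1.9,"rx":0,"ry":0,"rz":0,"gripper":8.5},{"tx":0,"ty":-1.6,"tz":-1.9,"rx":0,"ry":0,"rz":0,"gripper":8.5},{"tx":0,"ty":-1.6,"tz":-1.9,"rx":0,"ry":0,"rz":0,"gripper":8.5},{"tx":0,"ty":0,"tz":0,"rx":0,"ry":0,"rz":0,"gripper":8.5}]'
python3 -m pendant '[{"tx":0,"ty":0,"tz":0,"rx":-0.125,"ry":0,"rz":0,"gripper":8.5},{"tx":0,"ty":0,"tz":0,"rx":-0.125,"ry":0,"rz":0,"gripper":8.5},{"tx":0,"ty":0,"tz":0,"rx":-0.125,"ry":0,"rz":0,"gripper":8.5},{"tx":0,"ty":0,"tz":0,"rx":-0.125,"ry":0,"rz":0,"gripper":8.5},{"tx":0,"ty":0,"tz":0,"rx":-0.125,"ry":0,"rz":0,"gripper":8.5},{"tx":0,"ty":0,"tz":0,"rx":-0.125,"ry":0,"rz":0,"gripper":8.5},{"tx":0,"ty":0,"tz":0,"rx":-0.125,"ry":0,"rz":0,"gripper":8.5},{"tx":0,"ty":0,"tz":0,"rx":-0.125,"ry":0,"rz":0,"gripper":8.5},{"tx":0,"ty":0,"tz":0,"rx":-0.125,"ry":0,"rz":0,"gripper":8.5},{"tx":0,"ty":0,"tz":0,"rx":-0.125,"ry":0,"rz":0,"gripper":8.5}]'
python3 -m pendant '[{"tx":0.8,"ty":0,"tz":0,"rx":-0.125,"ry":0,"rz":0,"gripper":7.5},{"tx":0.8,"ty":0,"tz":0,"rx":-0.125,"ry":0,"rz":0,"gripper":7.5},{"tx":0.8,"ty":0,"tz":0,"rx":-0.125,"ry":0,"rz":0,"gripper":7.5},{"tx":0.8,"ty":0,"tz":0,"rx":-0.125,"ry":0,"rz":0,"gripper":7.5},{"tx":0.8,"ty":0,"tz":0,"rx":-0.125,"ry":0,"rz":0,"gripper":7.5},{"tx":0.8,"ty":0,"tz":0,"rx":-0.125,"ry":0,"rz":0,"gripper":7.5},{"tx":0.8,"ty":0,"tz":0,"rx":-0.125,"ry":0,"rz":0,"gripper":7.5},{"tx":0.8,"ty":0,"tz":0,"rx":-0.125,"ry":0,"rz":0,"gripper":7.5},{"tx":0.8,"ty":0,"tz":0,"rx":-0.125,"ry":0,"rz":0,"gripper":7.5},{"tx":0,"ty":0,"tz":0,"rx":0,"ry":0,"rz":0,"gripper":7.5}]'
cat > look.py <<'E'
from h import *
import sys
s=arm.get_state(); r=R.from_quat(s['orientation']); print('j',s['joints'].round(3)); print(r.as_matrix().round(3).tolist())
t=arm.snapshot('top'); q=arm.snapshot('side'); 
a=cv2.resize(t[150:250,244:374],(520,400),interpolation=cv2.INTER_CUBIC); b=cv2.resize(q[120:220,282:350],(272,400),interpolation=cv2.INTER_CUBIC)
save(np.hstack([a,b]),sys.argv[1])
for m in arm.mark_of('screw_grip','side')[:4]: print('side',round(m['score'],2),(np.array(m['at'])*[640,400]).round(1))
for m in arm.mark_of('screw_grip','top')[:4]: print('top',round(m['score'],2),(np.array(m['at'])*[640,400]).round(1))
d=np.array([.5555,.153,.099])-s['position']; print('to grip, tool cm',(r.inv().apply(d)*100).round(2))
E
python3 look.py l1.png
```

```text
time: 2.97
position: [0.437, -0.0656, 0.2501]
orientation: [0.694, 0.134, -0.694, 0.135]
force: [0.5, 0.1, -0.4]
finger_gap: 0.996
time: 3.8
position: [0.5429, 0.1339, 0.2491]
orientation: [0.694, 0.136, -0.694, 0.135]
force: [-1.0, -0.4, -1.0]
finger_gap: 0.997
time: 4.63
position: [0.5411, 0.1302, 0.25]
orientation: [0.483, 0.517, -0.483, 0.517]
force: [0.1, -0.1, -0.6]
finger_gap: 0.999
time: 5.47
position: [0.5404, 0.13, 0.1764]
orientation: [0.133, 0.695, -0.134, 0.693]
force: [0.2, -0.4, -0.2]
finger_gap: 0.876
j [ 0.236  0.195 -0.118  1.26  -0.     0.617]
[[-0.003, 0.372, 0.928], [-0.001, 0.928, -0.372], [-1.0, -0.002, -0.002]]
side 0.69 [255.2 247.3]
side 0.61 [314.4 182.2]
side 0.55 [226.  158.1]
side 0.52 [251.2 118.2]
top 0.68 [389.9 260.6]
top 0.53 [243.6 290.8]
to grip, tool cm [7.74 2.71 0.56]
```

View pics/l1.png

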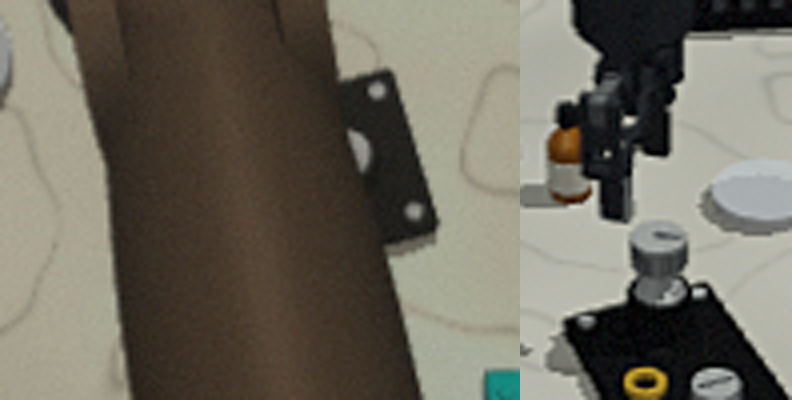

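The side crop shows the head top centred at side px ~(316.3,179.3), with the fingers left of and above it. The arm hides the head from the top camera.

```bash
python3 -m pendant '[{"tx":0,"ty":0.5,"tz":0.1,"rx":0,"ry":0,"rz":0,"gripper":6.5},{"tx":0,"ty":0.5,"tz":0.1,"rx":0,"ry":0,"rz":0,"gripper":6.5},{"tx":0,"ty":0.5,"tz":0.1,"rx":0,"ry":0,"rz":0,"gripper":6.5},{"tx":0,"ty":0.5,"tz":0.1,"rx":0,"ry":0,"rz":0,"gripper":6.5},{"tx":0,"ty":0.5,"tz":0.1,"rx":0,"ry":0,"rz":0,"gripper":6.5},{"tx":0,"ty":0.21,"tz":0.06,"rx":0,"ry":0,"rz":0,"gripper":6.5},{"tx":1,"ty":0,"tz":0,"rx":0,"ry":0,"rz":0,"gripper":6.5},{"tx":1,"ty":0,"tz":0,"rx":0,"ry":0,"rz":0,"gripper":6.5},{"tx":1,"ty":0,"tz":0,"rx":0,"ry":0,"rz":0,"gripper":6.5},{"tx":0.4,"ty":0,"tz":0,"rx":0,"ry":0,"rz":0,"gripper":6.5}]'
python3 - <<'E'
from h import *
a=lambda u,v:(u/640,v/400)
print(tri(('top',a(293.9,193.2)),('side',a(316.4,178.8))))
print(atz('side',a(316.4,178.8),.109))
s=arm.get_state(); print(s['position'].round(4),s['joints'][5])
r=R.from_quat(s['orientation']);
q=arm.snapshot('side'); save(cv2.resize(q[120:220,270:370],(600,600),interpolation=cv2.INTER_CUBIC),'l2.png')
E
```

```text
time: 6.5
position: [0.5555, 0.1533, 0.1414]
orientation: [0.134, 0.695, -0.135, 0.693]
force: [-0.2, -0.2, -0.1]
finger_gap: 0.76
(array([0.55690739, 0.15470871, 0.10717192]), np.float64(0.0023526370480528532))
[0.55789953 0.15268367 0.109     ]
[0.5555 0.1533 0.1414] 0.6531950136895204
```

View pics/l2.png

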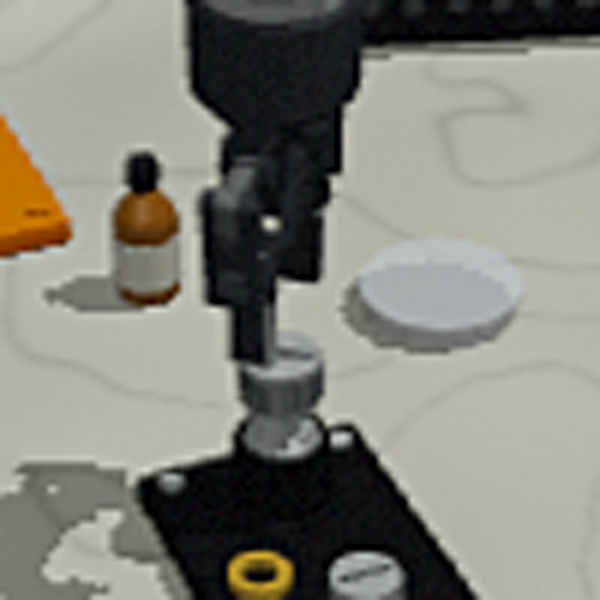

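The crop shows the open fingers straddling the head from above, with the head at crop (283,350). Next I'll apply the small correction, descend to grip height and close gently.

```bash
python3 -m pendant '[{"tx":0,"ty":0.1,"tz":0.07,"rx":0,"ry":0,"rz":0,"gripper":6.2},{"tx":0.6,"ty":0,"tz":0,"rx":0,"ry":0,"rz":0,"gripper":6.2},{"tx":0.6,"ty":0,"tz":0,"rx":0,"ry":0,"rz":0,"gripper":6.2},{"tx":0.6,"ty":0,"tz":0,"rx":0,"ry":0,"rz":0,"gripper":6.2},{"tx":0.6,"ty":0,"tz":0,"rx":0,"ry":0,"rz":0,"gripper":6.2},{"tx":0.6,"ty":0,"tz":0,"rx":0,"ry":0,"rz":0,"gripper":6.2},{"tx":0.6,"ty":0,"tz":0,"rx":0,"ry":0,"rz":0,"gripper":6.2},{"tx":0.6,"ty":0,"tz":0,"rx":0,"ry":0,"rz":0,"gripper":6.2},{"tx":0.04,"ty":0,"tz":0,"rx":0,"ry":0,"rz":0,"gripper":6.2},{"tx":0,"ty":0,"tz":0,"rx":0,"ry":0,"rz":0,"gripper":5.0}]' 20
python3 -m pendant '[{"tx":0,"ty":0,"tz":0,"rx":0,"ry":0,"rz":0,"gripper":3},{"tx":0,"ty":0,"tz":0,"rx":0,"ry":0,"rz":0,"gripper":3},{"tx":0,"ty":0,"tz":0,"rx":0,"ry":0,"rz":0,"gripper":3},{"tx":0,"ty":0,"tz":0,"rx":0,"ry":0,"rz":0,"gripper":3},{"tx":0,"ty":0,"tz":0,"rx":0,"ry":0,"rz":0,"gripper":3},{"tx":0,"ty":0,"tz":0,"rx":0,"ry":0,"rz":0,"gripper":3},{"tx":0,"ty":0,"tz":0,"rx":0,"ry":0,"rz":0,"gripper":3},{"tx":0,"ty":0,"tz":0,"rx":0,"ry":0,"rz":0,"gripper":3},{"tx":0,"ty":0,"tz":0,"rx":0,"ry":0,"rz":0,"gripper":3},{"tx":0,"ty":0,"tz":0,"rx":0,"ry":0,"rz":0,"gripper":3}]' 20
cat > st.py <<'E'
from h import *
s=arm.get_state(); r=R.from_quat(s['orientation']).inv()
print('t',round(s['time'],2),'j6',s['joints'][5].round(3),'yaw(j1-j6)',(s['joints'][0]-s['joints'][5]).round(3),'p',(s['position']*1000).round(2),'Fworld',s['force'].round(2),'Ftool',r.apply(s['force']).round(2),'Mtool',r.apply(s['ft_torque']).round(3),'gap cm',round(s['finger_gap']*8.54,3))
E
python3 st.py
```

```text
time: 7.38
position: [0.5574, 0.1543, 0.1011]
orientation: [0.135, 0.694, -0.135, 0.694]
force: [-0.3, -0.1, -0.0]
finger_gap: 0.603
time: 8.22
position: [0.5581, 0.1553, 0.1021]
orientation: [0.135, 0.694, -0.134, 0.694]
force: [0.5, 5.3, -0.4]
finger_gap: 0.46
t 8.22 j6 0.654 yaw(j1-j6) -0.383 p [558.14 155.27 102.12] Fworld [ 0.52  5.31 -0.39] Ftool [ 0.4   5.11 -1.5 ] Mtool [0.019 0.268 1.04 ] gap cm 3.929
```

```bash
python3 -m pendant '[{"tx":0,"ty":0.06,"tz":0,"rx":0,"ry":0,"rz":0,"gripper":3},{"tx":0,"ty":0.06,"tz":0,"rx":0,"ry":0,"rz":0,"gripper":3},{"tx":0,"ty":0,"tz":0,"rx":0,"ry":0,"rz":0,"gripper":3},{"tx":0,"ty":0,"tz":0,"rx":0,"ry":0,"rz":0,"gripper":3},{"tx":0,"ty":0,"tz":0,"rx":0,"ry":0,"rz":0,"gripper":3},{"tx":0,"ty":0,"tz":0,"rx":0,"ry":0,"rz":0,"gripper":3},{"tx":0,"ty":0,"tz":0,"rx":0,"ry":0,"rz":0,"gripper":3},{"tx":0,"ty":0,"tz":0,"rx":0,"ry":0,"rz":0,"gripper":3},{"tx":0,"ty":0,"tz":0,"rx":0,"ry":0,"rz":0,"gripper":3},{"tx":0,"ty":0,"tz":0,"rx":0,"ry":0,"rz":0,"gripper":3}]' 20
python3 st.py
```

```text
time: 9.05
position: [0.5582, 0.1554, 0.1019]
orientation: [0.135, 0.694, -0.135, 0.694]
force: [-1.6, 1.5, 5.0]
finger_gap: 0.458
t 9.05 j6 0.655 yaw(j1-j6) -0.384 p [558.2  155.39 101.91] Fworld [-1.57  1.54  5.04] Ftool [-5.04  0.84 -2.03] Mtool [-0.051  0.492  0.057] gap cm 3.914
```

```bash
python3 -m pendant '[{"tx":0,"ty":0,"tz":0,"rx":-0.06,"ry":0,"rz":0,"gripper":3},{"tx":0,"ty":0,"tz":0,"rx":-0.06,"ry":0,"rz":0,"gripper":3},{"tx":0,"ty":0,"tz":0,"rx":-0.06,"ry":0,"rz":0,"gripper":3},{"tx":0,"ty":0,"tz":0,"rx":-0.06,"ry":0,"rz":0,"gripper":3},{"tx":0,"ty":0,"tz":0,"rx":-0.06,"ry":0,"rz":0,"gripper":3},{"tx":0,"ty":0,"tz":0,"rx":-0.06,"ry":0,"rz":0,"gripper":3},{"tx":0,"ty":0,"tz":0,"rx":-0.06,"ry":0,"rz":0,"gripper":3},{"tx":0,"ty":0,"tz":0,"rx":-0.06,"ry":0,"rz":0,"gripper":3},{"tx":0,"ty":0,"tz":0,"rx":0,"ry":0,"rz":0,"gripper":3},{"tx":0,"ty":0,"tz":0,"rx":0,"ry":0,"rz":0,"gripper":3}]' 20
python3 st.py
```

```text
time: 9.88
position: [0.5583, 0.1561, 0.1023]
orientation: [-0.034, 0.706, 0.035, 0.707]
force: [-2.2, 3.4, 8.2]
finger_gap: 0.463
t 9.88 j6 0.175 yaw(j1-j6) 0.097 p [558.31 156.08 102.31] Fworld [-2.17  3.43  8.22] Ftool [-8.22  3.64 -1.82] Mtool [-0.081  0.372  0.846] gap cm 3.957
```

```bash
python3 -m pendant '[{"tx":0,"ty":0.08,"tz":0,"rx":-0.06,"ry":0,"rz":0,"gripper":3},{"tx":0,"ty":0,"tz":0,"rx":-0.06,"ry":0,"rz":0,"gripper":3},{"tx":0,"ty":0,"tz":0,"rx":-0.06,"ry":0,"rz":0,"gripper":3},{"tx":0,"ty":0,"tz":0,"rx":-0.06,"ry":0,"rz":0,"gripper":3},{"tx":0,"ty":0,"tz":0,"rx":-0.06,"ry":0,"rz":0,"gripper":3},{"tx":0,"ty":0,"tz":0,"rx":-0.06,"ry":0,"rz":0,"gripper":3},{"tx":0,"ty":0,"tz":0,"rx":-0.06,"ry":0,"rz":0,"gripper":3},{"tx":0,"ty":0,"tz":0,"rx":0,"ry":0,"rz":0,"gripper":3},{"tx":0,"ty":0,"tz":0,"rx":0,"ry":0,"rz":0,"gripper":3},{"tx":0,"ty":0,"tz":0,"rx":0,"ry":0,"rz":0,"gripper":3}]' 20
python3 st.py
```

```text
time: 10.72
position: [0.5581, 0.1567, 0.1026]
orientation: [-0.18, 0.683, 0.181, 0.684]
force: [-3.7, 2.7, 8.6]
finger_gap: 0.459
t 10.72 j6 -0.243 yaw(j1-j6) 0.517 p [558.13 156.67 102.59] Fworld [-3.65  2.67  8.61] Ftool [-8.61  4.14 -1.84] Mtool [-0.128  0.329  0.897] gap cm 3.919
```

```bash
python3 -m pendant '[{"tx":0,"ty":0,"tz":0,"rx":-0.05,"ry":0,"rz":0,"gripper":3},{"tx":0,"ty":0,"tz":0,"rx":-0.05,"ry":0,"rz":0,"gripper":3},{"tx":0,"ty":0,"tz":0,"rx":0,"ry":0,"rz":0,"gripper":3},{"tx":0,"ty":0,"tz":0,"rx":0,"ry":0,"rz":0,"gripper":3},{"tx":0,"ty":0,"tz":0,"rx":0,"ry":0,"rz":0,"gripper":3},{"tx":0,"ty":0,"tz":0,"rx":0,"ry":0,"rz":0,"gripper":3},{"tx":0,"ty":0,"tz":0,"rx":0,"ry":0,"rz":0,"gripper":3},{"tx":0,"ty":0,"tz":0,"rx":0,"ry":0,"rz":0,"gripper":3},{"tx":0,"ty":0,"tz":0,"rx":0,"ry":0,"rz":0,"gripper":3},{"tx":0,"ty":0,"tz":0,"rx":0,"ry":0,"rz":0,"gripper":3}]' 20
python3 st.py
```

```text
time: 11.55
position: [0.5581, 0.1568, 0.1027]
orientation: [-0.214, 0.673, 0.215, 0.674]
force: [-5.0, 2.5, 8.8]
finger_gap: 0.459
t 11.55 j6 -0.343 yaw(j1-j6) 0.617 p [558.06 156.8  102.65] Fworld [-5.04  2.52  8.76] Ftool [-8.76  4.98 -2.65] Mtool [-0.075  0.349  0.983] gap cm 3.916
```

```bash
python3 -m pendant '[{"tx":0,"ty":0.1,"tz":0,"rx":-0.04,"ry":0,"rz":0,"gripper":3},{"tx":0,"ty":0,"tz":0,"rx":-0.04,"ry":0,"rz":0,"gripper":3},{"tx":0,"ty":0,"tz":0,"rx":0,"ry":0,"rz":0,"gripper":3},{"tx":0,"ty":0,"tz":0,"rx":0,"ry":0,"rz":0,"gripper":3},{"tx":0,"ty":0,"tz":0,"rx":0,"ry":0,"rz":0,"gripper":3},{"tx":0,"ty":0,"tz":0,"rx":0,"ry":0,"rz":0,"gripper":3},{"tx":0,"ty":0,"tz":0,"rx":0,"ry":0,"rz":0,"gripper":3},{"tx":0,"ty":0,"tz":0,"rx":0,"ry":0,"rz":0,"gripper":3},{"tx":0,"ty":0,"tz":0,"rx":0,"ry":0,"rz":0,"gripper":3},{"tx":0,"ty":0,"tz":0,"rx":0,"ry":0,"rz":0,"gripper":3}]' 20
python3 st.py
```

```text
time: 12.38
position: [0.558, 0.1569, 0.1027]
orientation: [-0.241, 0.664, 0.241, 0.665]
force: [-2.3, 0.7, 10.2]
finger_gap: 0.461
t 12.38 j6 -0.422 yaw(j1-j6) 0.696 p [557.97 156.95 102.75] Fworld [-2.34  0.72 10.15] Ftool [-10.16   2.05  -1.32] Mtool [-0.028  0.267  0.395] gap cm 3.936
```

```bash
python3 -m pendant '[{"tx":0,"ty":0,"tz":0,"rx":-0.04,"ry":0,"rz":0,"gripper":3},{"tx":0,"ty":0,"tz":0,"rx":-0.04,"ry":0,"rz":0,"gripper":3},{"tx":0,"ty":0,"tz":0,"rx":0,"ry":0,"rz":0,"gripper":3},{"tx":0,"ty":0,"tz":0,"rx":0,"ry":0,"rz":0,"gripper":3},{"tx":0,"ty":0,"tz":0,"rx":0,"ry":0,"rz":0,"gripper":3},{"tx":0,"ty":0,"tz":0,"rx":0,"ry":0,"rz":0,"gripper":3},{"tx":0,"ty":0,"tz":0,"rx":0,"ry":0,"rz":0,"gripper":3},{"tx":0,"ty":0,"tz":0,"rx":0,"ry":0,"rz":0,"gripper":3},{"tx":0,"ty":0,"tz":0,"rx":0,"ry":0,"rz":0,"gripper":3},{"tx":0,"ty":0,"tz":0,"rx":0,"ry":0,"rz":0,"gripper":3}]' 20
python3 st.py
```

```text
time: 13.22
position: [0.5579, 0.1571, 0.1028]
orientation: [-0.268, 0.654, 0.267, 0.655]
force: [-2.8, 1.0, 10.6]
finger_gap: 0.455
t 13.22 j6 -0.502 yaw(j1-j6) 0.776 p [557.9  157.05 102.84] Fworld [-2.78  0.98 10.63] Ftool [-10.63   2.64  -1.29] Mtool [0.014 0.285 0.566] gap cm 3.888
```

```bash
python3 -m pendant '[{"tx":0,"ty":0.03,"tz":0,"rx":-0.04,"ry":0,"rz":0,"gripper":3},{"tx":0,"ty":0,"tz":0,"rx":-0.04,"ry":0,"rz":0,"gripper":3},{"tx":0,"ty":0,"tz":0,"rx":0,"ry":0,"rz":0,"gripper":3},{"tx":0,"ty":0,"tz":0,"rx":0,"ry":0,"rz":0,"gripper":3},{"tx":0,"ty":0,"tz":0,"rx":0,"ry":0,"rz":0,"gripper":3},{"tx":0,"ty":0,"tz":0,"rx":0,"ry":0,"rz":0,"gripper":3},{"tx":0,"ty":0,"tz":0,"rx":0,"ry":0,"rz":0,"gripper":3},{"tx":0,"ty":0,"tz":0,"rx":0,"ry":0,"rz":0,"gripper":3},{"tx":0,"ty":0,"tz":0,"rx":0,"ry":0,"rz":0,"gripper":3},{"tx":0,"ty":0,"tz":0,"rx":0,"ry":0,"rz":0,"gripper":3}]' 20 >/dev/null
python3 st.py
```

```text
t 14.05 j6 -0.581 yaw(j1-j6) 0.856 p [557.81 157.12 102.86] Fworld [-2.2   0.44 10.7 ] Ftool [-10.71   1.93  -1.1 ] Mtool [-0.007  0.259  0.428] gap cm 3.951
```

```bash
python3 -m pendant '[{"tx":0,"ty":0,"tz":0,"rx":-0.04,"ry":0,"rz":0,"gripper":3},{"tx":0,"ty":0,"tz":0,"rx":-0.04,"ry":0,"rz":0,"gripper":3},{"tx":0,"ty":0,"tz":0,"rx":0,"ry":0,"rz":0,"gripper":3},{"tx":0,"ty":0,"tz":0,"rx":0,"ry":0,"rz":0,"gripper":3},{"tx":0,"ty":0,"tz":0,"rx":0,"ry":0,"rz":0,"gripper":3},{"tx":0,"ty":0,"tz":0,"rx":0,"ry":0,"rz":0,"gripper":3},{"tx":0,"ty":0,"tz":0,"rx":0,"ry":0,"rz":0,"gripper":3},{"tx":0,"ty":0,"tz":0,"rx":0,"ry":0,"rz":0,"gripper":3},{"tx":0,"ty":0,"tz":0,"rx":0,"ry":0,"rz":0,"gripper":3},{"tx":0,"ty":0,"tz":0,"rx":0,"ry":0,"rz":0,"gripper":3}]' 20 >/dev/null
python3 st.py
```

```text
t 14.88 j6 -0.661 yaw(j1-j6) 0.936 p [557.71 157.2  102.92] Fworld [-3.63 -0.26 10.61] Ftool [-10.62   2.76  -2.35] Mtool [0.084 0.27  0.514] gap cm 3.939
```

```bash
python3 -m pendant '[{"tx":0,"ty":0.03,"tz":0,"rx":-0.04,"ry":0,"rz":0,"gripper":3},{"tx":0,"ty":0,"tz":0,"rx":-0.04,"ry":0,"rz":0,"gripper":3},{"tx":0,"ty":0,"tz":0,"rx":0,"ry":0,"rz":0,"gripper":3},{"tx":0,"ty":0,"tz":0,"rx":0,"ry":0,"rz":0,"gripper":3},{"tx":0,"ty":0,"tz":0,"rx":0,"ry":0,"rz":0,"gripper":3},{"tx":0,"ty":0,"tz":0,"rx":0,"ry":0,"rz":0,"gripper":3},{"tx":0,"ty":0,"tz":0,"rx":0,"ry":0,"rz":0,"gripper":3},{"tx":0,"ty":0,"tz":0,"rx":0,"ry":0,"rz":0,"gripper":3},{"tx":0,"ty":0,"tz":0,"rx":0,"ry":0,"rz":0,"gripper":3},{"tx":0,"ty":0,"tz":0,"rx":0,"ry":0,"rz":0,"gripper":3}]' 20 >/dev/null
python3 st.py
```

```text
t 15.72 j6 -0.741 yaw(j1-j6) 1.016 p [557.59 157.25 102.97] Fworld [-2.33  0.1  11.33] Ftool [-11.34   2.01  -1.13] Mtool [-0.074  0.204  0.514] gap cm 3.92
```

```bash
python3 -m pendant '[{"tx":0,"ty":0,"tz":0,"rx":-0.04,"ry":0,"rz":0,"gripper":3},{"tx":0,"ty":0,"tz":0,"rx":-0.04,"ry":0,"rz":0,"gripper":3},{"tx":0,"ty":0,"tz":0,"rx":0,"ry":0,"rz":0,"gripper":3},{"tx":0,"ty":0,"tz":0,"rx":0,"ry":0,"rz":0,"gripper":3},{"tx":0,"ty":0,"tz":0,"rx":0,"ry":0,"rz":0,"gripper":3},{"tx":0,"ty":0,"tz":0,"rx":0,"ry":0,"rz":0,"gripper":3},{"tx":0,"ty":0,"tz":0,"rx":0,"ry":0,"rz":0,"gripper":3},{"tx":0,"ty":0,"tz":0,"rx":0,"ry":0,"rz":0,"gripper":3},{"tx":0,"ty":0,"tz":0,"rx":0,"ry":0,"rz":0,"gripper":3},{"tx":0,"ty":0,"tz":0,"rx":0,"ry":0,"rz":0,"gripper":3}]' 20 >/dev/null
python3 st.py
```

```text
t 16.55 j6 -0.821 yaw(j1-j6) 1.096 p [557.5  157.37 102.94] Fworld [-2.87  0.17 10.72] Ftool [-10.72   2.62  -1.15] Mtool [-0.082  0.182  0.663] gap cm 3.948
```

```bash
python3 -m pendant '[{"tx":0,"ty":0.03,"tz":0,"rx":-0.04,"ry":0,"rz":0,"gripper":3},{"tx":0,"ty":0,"tz":0,"rx":-0.04,"ry":0,"rz":0,"gripper":3},{"tx":0,"ty":0,"tz":0,"rx":0,"ry":0,"rz":0,"gripper":3},{"tx":0,"ty":0,"tz":0,"rx":0,"ry":0,"rz":0,"gripper":3},{"tx":0,"ty":0,"tz":0,"rx":0,"ry":0,"rz":0,"gripper":3},{"tx":0,"ty":0,"tz":0,"rx":0,"ry":0,"rz":0,"gripper":3},{"tx":0,"ty":0,"tz":0,"rx":0,"ry":0,"rz":0,"gripper":3},{"tx":0,"ty":0,"tz":0,"rx":0,"ry":0,"rz":0,"gripper":3},{"tx":0,"ty":0,"tz":0,"rx":0,"ry":0,"rz":0,"gripper":3},{"tx":0,"ty":0,"tz":0,"rx":0,"ry":0,"rz":0,"gripper":3}]' 20 >/dev/null
python3 st.py
```

```text
t 17.38 j6 -0.9 yaw(j1-j6) 1.176 p [557.21 157.48 101.54] Fworld [ 4.33 -0.61 -0.52] Ftool [ 0.53 -4.23  1.1 ] Mtool [-0.135 -0.329 -0.737] gap cm 3.923
```

```bash
python3 -m pendant '[{"tx":0,"ty":0,"tz":0,"rx":-0.04,"ry":0,"rz":0,"gripper":3},{"tx":0,"ty":0,"tz":0,"rx":-0.04,"ry":0,"rz":0,"gripper":3},{"tx":0,"ty":0,"tz":0,"rx":0,"ry":0,"rz":0,"gripper":3},{"tx":0,"ty":0,"tz":0,"rx":0,"ry":0,"rz":0,"gripper":3},{"tx":0,"ty":0,"tz":0,"rx":0,"ry":0,"rz":0,"gripper":3},{"tx":0,"ty":0,"tz":0,"rx":0,"ry":0,"rz":0,"gripper":3},{"tx":0,"ty":0,"tz":0,"rx":0,"ry":0,"rz":0,"gripper":3},{"tx":0,"ty":0,"tz":0,"rx":0,"ry":0,"rz":0,"gripper":3},{"tx":0,"ty":0,"tz":0,"rx":0,"ry":0,"rz":0,"gripper":3},{"tx":0,"ty":0,"tz":0,"rx":0,"ry":0,"rz":0,"gripper":3}]' 20 >/dev/null
python3 st.py
```

```text
t 18.22 j6 -0.98 yaw(j1-j6) 1.256 p [557.15 157.51 101.05] Fworld [ 5.41  0.29 -4.44] Ftool [ 4.44 -5.05  1.95] Mtool [-0.063 -0.431 -1.127] gap cm 3.942
```

The drop shows between yaw 1.096 and 1.176: the vertical force went from +10.7 to -0.5, then -4.4 N (the screw's weight hanging), and z fell. The fingers are holding it up, so I'll open, let it fall, and lower the tool.

```bash
python3 -m pendant '[{"tx":0,"ty":0,"tz":0,"rx":0,"ry":0,"rz":0,"gripper":5},{"tx":0,"ty":0,"tz":0,"rx":0,"ry":0,"rz":0,"gripper":5},{"tx":0,"ty":0,"tz":0,"rx":0,"ry":0,"rz":0,"gripper":5},{"tx":0,"ty":0,"tz":0,"rx":0,"ry":0,"rz":0,"gripper":5},{"tx":0,"ty":0,"tz":0,"rx":0,"ry":0,"rz":0,"gripper":5},{"tx":0,"ty":0,"tz":0,"rx":0,"ry":0,"rz":0,"gripper":5},{"tx":0,"ty":0,"tz":0,"rx":0,"ry":0,"rz":0,"gripper":5},{"tx":0,"ty":0,"tz":0,"rx":0,"ry":0,"rz":0,"gripper":5},{"tx":0,"ty":0,"tz":0,"rx":0,"ry":0,"rz":0,"gripper":5},{"tx":0,"ty":0,"tz":0,"rx":0,"ry":0,"rz":0,"gripper":5}]' 20 >/dev/null
python3 st.py
python3 - <<'E'
from h import *
q=arm.snapshot('side'); save(cv2.resize(q[120:220,270:370],(600,600),interpolation=cv2.INTER_CUBIC),'l3.png')
s=arm.get_state(); print((R.from_quat(s['orientation']).inv().apply(np.array([.5568,.156,.0945])-s['position'])*100).round(3))
E
```

```text
t 19.05 j6 -0.98 yaw(j1-j6) 1.256 p [556.8  157.64 101.61] Fworld [ 0.4 -0.3  0.5] Ftool [-0.5  -0.47 -0.16] Mtool [ 0.013 -0.006 -0.007] gap cm 5.02
[ 0.71  -0.048 -0.153]
```

View pics/l3.png

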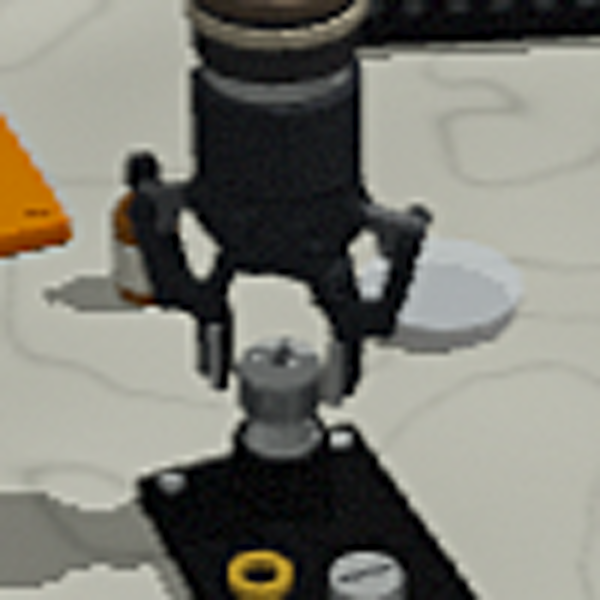

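The screw has dropped: the head top is now at crop (283,357), and the gap to the boss is visibly smaller. I'll follow it down and regrip.

```bash
python3 -m pendant '[{"tx":0.3,"ty":-0.05,"tz":-0.15,"rx":0,"ry":0,"rz":0,"gripper":5},{"tx":0.4,"ty":0,"tz":0,"rx":0,"ry":0,"rz":0,"gripper":5},{"tx":0,"ty":0,"tz":0,"rx":0,"ry":0,"rz":0,"gripper":5},{"tx":0,"ty":0,"tz":0,"rx":0,"ry":0,"rz":0,"gripper":3},{"tx":0,"ty":0,"tz":0,"rx":0,"ry":0,"rz":0,"gripper":3},{"tx":0,"ty":0,"tz":0,"rx":0,"ry":0,"rz":0,"gripper":3},{"tx":0,"ty":0,"tz":0,"rx":0,"ry":0,"rz":0,"gripper":3},{"tx":0,"ty":0,"tz":0,"rx":0,"ry":0,"rz":0,"gripper":3},{"tx":0,"ty":0,"tz":0,"rx":0,"ry":0,"rz":0,"gripper":3},{"tx":0,"ty":0,"tz":0,"rx":0,"ry":0,"rz":0,"gripper":3}]' 20 >/dev/null
python3 st.py
python3 -m pendant '[{"tx":0,"ty":0,"tz":0,"rx":0,"ry":0,"rz":0,"gripper":3},{"tx":0,"ty":0,"tz":0,"rx":0,"ry":0,"rz":0,"gripper":3},{"tx":0,"ty":0,"tz":0,"rx":0,"ry":0,"rz":0,"gripper":3},{"tx":0,"ty":0,"tz":0,"rx":0,"ry":0,"rz":0,"gripper":3},{"tx":0,"ty":0,"tz":0,"rx":0,"ry":0,"rz":0,"gripper":3},{"tx":0,"ty":0,"tz":0,"rx":0,"ry":0,"rz":0,"gripper":3},{"tx":0,"ty":0,"tz":0,"rx":0,"ry":0,"rz":0,"gripper":3},{"tx":0,"ty":0,"tz":0,"rx":0,"ry":0,"rz":0,"gripper":3},{"tx":0,"ty":0,"tz":0,"rx":0,"ry":0,"rz":0,"gripper":3},{"tx":0,"ty":0,"tz":0,"rx":0,"ry":0,"rz":0,"gripper":3}]' 20 >/dev/null
python3 st.py
```

```text
t 19.93 j6 -0.983 yaw(j1-j6) 1.256 p [556.7  155.86  94.39] Fworld [ 0.56 -2.15 -3.46] Ftool [ 3.46 -1.19 -1.87] Mtool [-0.007  0.256 -0.183] gap cm 3.966
t 20.77 j6 -0.983 yaw(j1-j6) 1.256 p [556.71 155.89  94.47] Fworld [ 0.46 -3.43 -4.82] Ftool [ 4.82 -1.49 -3.12] Mtool [ 0.019  0.638 -0.126] gap cm 3.873
```

```bash
python3 -m pendant '[{"tx":0.08,"ty":-0.02,"tz":0,"rx":0,"ry":0,"rz":0,"gripper":3},{"tx":0.07,"ty":0,"tz":0,"rx":0,"ry":0,"rz":0,"gripper":3},{"tx":0,"ty":0,"tz":0,"rx":0,"ry":0,"rz":0,"gripper":3},{"tx":0,"ty":0,"tz":0,"rx":0,"ry":0,"rz":0,"gripper":3},{"tx":0,"ty":0,"tz":0,"rx":0,"ry":0,"rz":0,"gripper":3},{"tx":0,"ty":0,"tz":0,"rx":0,"ry":0,"rz":0,"gripper":3},{"tx":0,"ty":0,"tz":0,"rx":0,"ry":0,"rz":0,"gripper":3},{"tx":0,"ty":0,"tz":0,"rx":0,"ry":0,"rz":0,"gripper":3},{"tx":0,"ty":0,"tz":0,"rx":0,"ry":0,"rz":0,"gripper":3},{"tx":0,"ty":0,"tz":0,"rx":0,"ry":0,"rz":0,"gripper":3}]' 20 >/dev/null
python3 st.py
```

```text
t 21.6 j6 -0.983 yaw(j1-j6) 1.256 p [556.74 155.9   94.05] Fworld [-3.96 -4.26  3.27] Ftool [-3.27  2.44 -5.28] Mtool [-0.008  0.967  0.473] gap cm 3.964
```

```bash
python3 -m pendant '[{"tx":0,"ty":0.04,"tz":-0.08,"rx":0,"ry":0,"rz":0,"gripper":3},{"tx":0.0095,"ty":0,"tz":0,"rx":0.1,"ry":0,"rz":0,"gripper":3},{"tx":0.0095,"ty":0,"tz":0,"rx":0.1,"ry":0,"rz":0,"gripper":3},{"tx":0.0095,"ty":0,"tz":0,"rx":0.1,"ry":0,"rz":0,"gripper":3},{"tx":0.0095,"ty":0,"tz":0,"rx":0.1,"ry":0,"rz":0,"gripper":3},{"tx":0.0095,"ty":0,"tz":0,"rx":0.1,"ry":0,"rz":0,"gripper":3},{"tx":0.0095,"ty":0,"tz":0,"rx":0.1,"ry":0,"rz":0,"gripper":3},{"tx":0,"ty":0,"tz":0,"rx":0,"ry":0,"rz":0,"gripper":3},{"tx":0,"ty":0,"tz":0,"rx":0,"ry":0,"rz":0,"gripper":3},{"tx":0,"ty":0,"tz":0,"rx":0,"ry":0,"rz":0,"gripper":3}]' 20 >/dev/null
python3 st.py
```

```text
t 22.43 j6 -0.387 yaw(j1-j6) 0.659 p [556.62 155.85  93.38] Fworld [-3.95 -0.05  5.11] Ftool [-5.11  2.38 -3.15] Mtool [0.047 0.612 0.19 ] gap cm 3.902
```

```bash
python3 -m pendant '[{"tx":0.0105,"ty":0.05,"tz":-0.06,"rx":0.11,"ry":0,"rz":0,"gripper":3},{"tx":0.0105,"ty":0,"tz":0,"rx":0.11,"ry":0,"rz":0,"gripper":3},{"tx":0.0105,"ty":0,"tz":0,"rx":0.11,"ry":0,"rz":0,"gripper":3},{"tx":0.0105,"ty":0,"tz":0,"rx":0.11,"ry":0,"rz":0,"gripper":3},{"tx":0.0105,"ty":0,"tz":0,"rx":0.11,"ry":0,"rz":0,"gripper":3},{"tx":0.0105,"ty":0,"tz":0,"rx":0.11,"ry":0,"rz":0,"gripper":3},{"tx":0.0105,"ty":0,"tz":0,"rx":0.11,"ry":0,"rz":0,"gripper":3},{"tx":0.0105,"ty":0,"tz":0,"rx":0.11,"ry":0,"rz":0,"gripper":3},{"tx":0,"ty":0,"tz":0,"rx":0,"ry":0,"rz":0,"gripper":3},{"tx":0,"ty":0,"tz":0,"rx":0,"ry":0,"rz":0,"gripper":3}]' 20 >/dev/null
python3 st.py
```

```text
t 23.27 j6 0.492 yaw(j1-j6) -0.219 p [556.52 156.    92.55] Fworld [0.16 1.12 5.58] Ftool [-5.58  1.14 -0.07] Mtool [ 0.068  0.134 -0.054] gap cm 3.939
```

```bash
python3 -m pendant '[{"tx":0.0105,"ty":0,"tz":0,"rx":0.11,"ry":0,"rz":0,"gripper":3},{"tx":0.0105,"ty":0,"tz":0,"rx":0.11,"ry":0,"rz":0,"gripper":3},{"tx":0.0105,"ty":0,"tz":0,"rx":0.11,"ry":0,"rz":0,"gripper":3},{"tx":0.0105,"ty":0,"tz":0,"rx":0.11,"ry":0,"rz":0,"gripper":3},{"tx":0.0105,"ty":0,"tz":0,"rx":0.11,"ry":0,"rz":0,"gripper":3},{"tx":0.0105,"ty":0,"tz":0,"rx":0.11,"ry":0,"rz":0,"gripper":3},{"tx":0.0105,"ty":0,"tz":0,"rx":0.11,"ry":0,"rz":0,"gripper":3},{"tx":0.0105,"ty":0,"tz":0,"rx":0.11,"ry":0,"rz":0,"gripper":3},{"tx":0,"ty":0,"tz":0,"rx":0,"ry":0,"rz":0,"gripper":3},{"tx":0,"ty":0,"tz":0,"rx":0,"ry":0,"rz":0,"gripper":3}]' 20 >/dev/null
python3 st.py
```

```text
t 24.1 j6 1.371 yaw(j1-j6) -1.098 p [556.59 156.2   91.72] Fworld [0.75 1.71 4.83] Ftool [-4.83  1.46 -1.18] Mtool [0.091 0.212 0.006] gap cm 3.94
```

```bash
python3 -m pendant '[{"tx":0.0105,"ty":0,"tz":0,"rx":0.11,"ry":0,"rz":0,"gripper":3},{"tx":0.0105,"ty":0,"tz":0,"rx":0.11,"ry":0,"rz":0,"gripper":3},{"tx":0.0105,"ty":0,"tz":0,"rx":0.11,"ry":0,"rz":0,"gripper":3},{"tx":0.0105,"ty":0,"tz":0,"rx":0.11,"ry":0,"rz":0,"gripper":3},{"tx":0.0105,"ty":0,"tz":0,"rx":0.11,"ry":0,"rz":0,"gripper":3},{"tx":0.0105,"ty":0,"tz":0,"rx":0.11,"ry":0,"rz":0,"gripper":3},{"tx":0.0105,"ty":0,"tz":0,"rx":0.11,"ry":0,"rz":0,"gripper":3},{"tx":0.0105,"ty":0,"tz":0,"rx":0.11,"ry":0,"rz":0,"gripper":3},{"tx":0,"ty":0,"tz":0,"rx":0,"ry":0,"rz":0,"gripper":3},{"tx":0,"ty":0,"tz":0,"rx":0,"ry":0,"rz":0,"gripper":3}]' 20 >/dev/null
python3 st.py
```

```text
t 24.93 j6 2.249 yaw(j1-j6) -1.976 p [556.77 156.22  90.9 ] Fworld [2.   3.09 5.46] Ftool [-5.45  0.62 -3.64] Mtool [ 0.012  0.358 -0.064] gap cm 3.929
```

```bash
python3 -m pendant '[{"tx":0.008,"ty":0,"tz":0,"rx":0.085,"ry":0,"rz":0,"gripper":3},{"tx":0.008,"ty":0,"tz":0,"rx":0.085,"ry":0,"rz":0,"gripper":3},{"tx":0.008,"ty":0,"tz":0,"rx":0.085,"ry":0,"rz":0,"gripper":3},{"tx":0.008,"ty":0,"tz":0,"rx":0.085,"ry":0,"rz":0,"gripper":3},{"tx":0.008,"ty":0,"tz":0,"rx":0.085,"ry":0,"rz":0,"gripper":3},{"tx":0.008,"ty":0,"tz":0,"rx":0.085,"ry":0,"rz":0,"gripper":3},{"tx":0.008,"ty":0,"tz":0,"rx":0.085,"ry":0,"rz":0,"gripper":3},{"tx":0.008,"ty":0,"tz":0,"rx":0.085,"ry":0,"rz":0,"gripper":3},{"tx":0,"ty":0,"tz":0,"rx":0,"ry":0,"rz":0,"gripper":3},{"tx":0,"ty":0,"tz":0,"rx":0,"ry":0,"rz":0,"gripper":3}]' 20 >/dev/null
python3 st.py
```

```text
t 25.77 j6 2.929 yaw(j1-j6) -2.656 p [556.89 156.13  90.25] Fworld [1.39 2.23 5.32] Ftool [-5.31 -1.32 -2.29] Mtool [ 0.061  0.487 -0.285] gap cm 3.957
```

```bash
python3 -m pendant '[{"tx":0,"ty":0,"tz":0,"rx":0,"ry":0,"rz":0,"gripper":5.5},{"tx":0,"ty":0,"tz":0,"rx":0,"ry":0,"rz":0,"gripper":5.5},{"tx":0,"ty":0,"tz":0,"rx":0,"ry":0,"rz":0,"gripper":5.5},{"tx":0,"ty":0,"tz":0,"rx":0,"ry":0,"rz":0,"gripper":5.5},{"tx":0,"ty":0,"tz":0,"rx":0,"ry":0,"rz":0,"gripper":5.5},{"tx":0,"ty":0,"tz":0,"rx":-0.1,"ry":0,"rz":0,"gripper":5.5},{"tx":0,"ty":0,"tz":0,"rx":-0.12,"ry":0,"rz":0,"gripper":5.5},{"tx":0,"ty":0,"tz":0,"rx":-0.12,"ry":0,"rz":0,"gripper":5.5},{"tx":0,"ty":0,"tz":0,"rx":-0.12,"ry":0,"rz":0,"gripper":5.5},{"tx":0,"ty":0,"tz":0,"rx":-0.12,"ry":0,"rz":0,"gripper":5.5}]' 20 >/dev/null
python3 st.py
python3 -m pendant '[{"tx":0,"ty":0,"tz":0,"rx":-0.12,"ry":0,"rz":0,"gripper":5.5},{"tx":0,"ty":0,"tz":0,"rx":-0.12,"ry":0,"rz":0,"gripper":5.5},{"tx":0,"ty":0,"tz":0,"rx":-0.12,"ry":0,"rz":0,"gripper":5.5},{"tx":0,"ty":0,"tz":0,"rx":-0.12,"ry":0,"rz":0,"gripper":5.5},{"tx":0,"ty":0,"tz":0,"rx":-0.12,"ry":0,"rz":0,"gripper":5.5},{"tx":0,"ty":0,"tz":0,"rx":-0.12,"ry":0,"rz":0,"gripper":5.5},{"tx":0,"ty":0,"tz":0,"rx":-0.12,"ry":0,"rz":0,"gripper":5.5},{"tx":0,"ty":0,"tz":0,"rx":-0.12,"ry":0,"rz":0,"gripper":5.5},{"tx":0,"ty":0,"tz":0,"rx":-0.12,"ry":0,"rz":0,"gripper":5.5},{"tx":0,"ty":0,"tz":0,"rx":-0.12,"ry":0,"rz":0,"gripper":5.5}]' 20 >/dev/null
python3 -m pendant '[{"tx":0,"ty":0,"tz":0,"rx":-0.12,"ry":0,"rz":0,"gripper":5.5},{"tx":0,"ty":0,"tz":0,"rx":-0.12,"ry":0,"rz":0,"gripper":5.5},{"tx":0,"ty":0,"tz":0,"rx":-0.12,"ry":0,"rz":0,"gripper":5.5},{"tx":0,"ty":0,"tz":0,"rx":-0.12,"ry":0,"rz":0,"gripper":5.5},{"tx":0,"ty":0,"tz":0,"rx":-0.12,"ry":0,"rz":0,"gripper":5.5},{"tx":0,"ty":0,"tz":0,"rx":-0.12,"ry":0,"rz":0,"gripper":5.5},{"tx":0,"ty":0,"tz":0,"rx":-0.12,"ry":0,"rz":0,"gripper":5.5},{"tx":0,"ty":0,"tz":0,"rx":-0.12,"ry":0,"rz":0,"gripper":5.5},{"tx":0,"ty":0,"tz":0,"rx":0,"ry":0,"rz":0,"gripper":5.5},{"tx":0,"ty":0,"tz":0,"rx":0,"ry":0,"rz":0,"gripper":5.5}]' 20 >/dev/null
python3 st.py
python3 - <<'E'
from h import *
q=arm.snapshot('side'); save(cv2.resize(q[120:220,270:370],(600,600),interpolation=cv2.INTER_CUBIC),'l4.png')
E
```

```text
t 26.6 j6 2.35 yaw(j1-j6) -2.077 p [555.45 155.28  89.14] Fworld [ 0.73 -0.24  0.21] Ftool [-0.21  0.75 -0.14] Mtool [0.012 0.009 0.008] gap cm 5.468
t 28.27 j6 0.199 yaw(j1-j6) 0.073 p [555.5  155.34  89.23] Fworld [ 0.16 -0.21  0.06] Ftool [-0.06 -0.22  0.15] Mtool [ 0.012  0.076 -0.046] gap cm 5.492
```

View pics/l4.png

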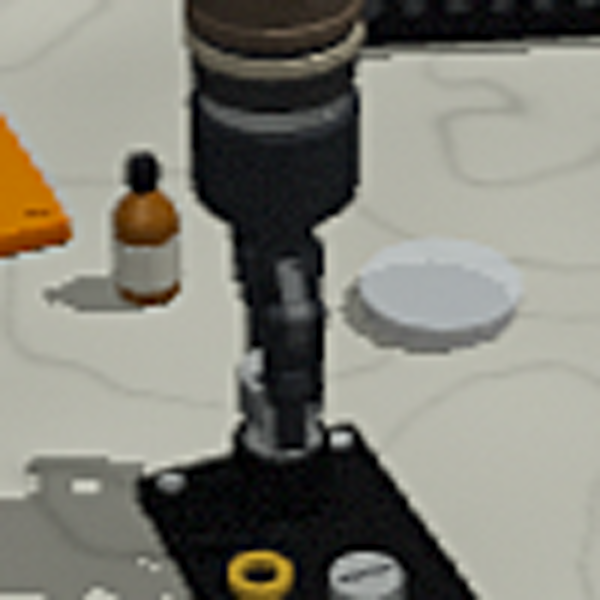

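The screw is still seated, with the near finger in front of it at crop (290,370). I'll recentre, close and check seating.

```bash
python3 -m pendant '[{"tx":0,"ty":0.06,"tz":0.12,"rx":0,"ry":0,"rz":0,"gripper":4.8},{"tx":0,"ty":0,"tz":0,"rx":0,"ry":0,"rz":0,"gripper":4.5},{"tx":0,"ty":0,"tz":0,"rx":0,"ry":0,"rz":0,"gripper":3},{"tx":0,"ty":0,"tz":0,"rx":0,"ry":0,"rz":0,"gripper":3},{"tx":0,"ty":0,"tz":0,"rx":0,"ry":0,"rz":0,"gripper":3},{"tx":0,"ty":0,"tz":0,"rx":0,"ry":0,"rz":0,"gripper":3},{"tx":0,"ty":0,"tz":0,"rx":0,"ry":0,"rz":0,"gripper":3},{"tx":0,"ty":0,"tz":0,"rx":0,"ry":0,"rz":0,"gripper":3},{"tx":0,"ty":0,"tz":0,"rx":0,"ry":0,"rz":0,"gripper":3},{"tx":0,"ty":0,"tz":0,"rx":0,"ry":0,"rz":0,"gripper":3}]' 20 >/dev/null
python3 st.py
python3 -m pendant '[{"tx":0.04,"ty":0,"tz":0,"rx":0,"ry":0,"rz":0,"gripper":3},{"tx":0.04,"ty":0,"tz":0,"rx":0,"ry":0,"rz":0,"gripper":3},{"tx":0,"ty":0,"tz":0,"rx":0,"ry":0,"rz":0,"gripper":3},{"tx":0,"ty":0,"tz":0,"rx":0,"ry":0,"rz":0,"gripper":3},{"tx":0,"ty":0,"tz":0,"rx":0,"ry":0,"rz":0,"gripper":3},{"tx":0,"ty":0,"tz":0,"rx":0,"ry":0,"rz":0,"gripper":3},{"tx":0,"ty":0,"tz":0,"rx":0,"ry":0,"rz":0,"gripper":3},{"tx":0,"ty":0,"tz":0,"rx":0,"ry":0,"rz":0,"gripper":3},{"tx":0,"ty":0,"tz":0,"rx":0,"ry":0,"rz":0,"gripper":3},{"tx":0,"ty":0,"tz":0,"rx":0,"ry":0,"rz":0,"gripper":3}]' 20 >/dev/null
python3 st.py
```

```text
t 29.15 j6 0.197 yaw(j1-j6) 0.076 p [556.87 156.06  89.46] Fworld [ 0.43 -0.75  2.14] Ftool [-2.14 -0.78  0.37] Mtool [ 0.001 -0.146 -0.025] gap cm 3.952
t 29.98 j6 0.197 yaw(j1-j6) 0.076 p [556.93 156.1   89.27] Fworld [-1.56 -0.51  6.01] Ftool [-6.01 -0.39 -1.59] Mtool [-0.001  0.191 -0.076] gap cm 3.901
```

```bash
python3 -m pendant '[{"tx":0.0105,"ty":0,"tz":0,"rx":0.11,"ry":0,"rz":0,"gripper":3},{"tx":0.0105,"ty":0,"tz":0,"rx":0.11,"ry":0,"rz":0,"gripper":3},{"tx":0.0105,"ty":0,"tz":0,"rx":0.11,"ry":0,"rz":0,"gripper":3},{"tx":0.0105,"ty":0,"tz":0,"rx":0.11,"ry":0,"rz":0,"gripper":3},{"tx":0.0105,"ty":0,"tz":0,"rx":0.11,"ry":0,"rz":0,"gripper":3},{"tx":0.0105,"ty":0,"tz":0,"rx":0.11,"ry":0,"rz":0,"gripper":3},{"tx":0.0105,"ty":0,"tz":0,"rx":0.11,"ry":0,"rz":0,"gripper":3},{"tx":0.0105,"ty":0,"tz":0,"rx":0.11,"ry":0,"rz":0,"gripper":3},{"tx":0,"ty":0,"tz":0,"rx":0,"ry":0,"rz":0,"gripper":3},{"tx":0,"ty":0,"tz":0,"rx":0,"ry":0,"rz":0,"gripper":3}]' 20 >/dev/null
python3 st.py
```

```text
t 30.82 j6 1.077 yaw(j1-j6) -0.804 p [556.94 155.96  88.39] Fworld [-1.24 -1.88  5.31] Ftool [-5.31 -2.19  0.5 ] Mtool [ 0.087 -0.042 -0.19 ] gap cm 3.924
```

```bash
python3 -m pendant '[{"tx":0.0105,"ty":0,"tz":0,"rx":0.11,"ry":0,"rz":0,"gripper":3},{"tx":0.0105,"ty":0,"tz":0,"rx":0.11,"ry":0,"rz":0,"gripper":3},{"tx":0.0105,"ty":0,"tz":0,"rx":0.11,"ry":0,"rz":0,"gripper":3},{"tx":0.0105,"ty":0,"tz":0,"rx":0.11,"ry":0,"rz":0,"gripper":3},{"tx":0.0105,"ty":0,"tz":0,"rx":0.11,"ry":0,"rz":0,"gripper":3},{"tx":0.0105,"ty":0,"tz":0,"rx":0.11,"ry":0,"rz":0,"gripper":3},{"tx":0.0105,"ty":0,"tz":0,"rx":0.11,"ry":0,"rz":0,"gripper":3},{"tx":0.0105,"ty":0,"tz":0,"rx":0.11,"ry":0,"rz":0,"gripper":3},{"tx":0,"ty":0,"tz":0,"rx":0,"ry":0,"rz":0,"gripper":3},{"tx":0,"ty":0,"tz":0,"rx":0,"ry":0,"rz":0,"gripper":3}]' 20 >/dev/null
python3 st.py
```

```text
t 31.65 j6 1.957 yaw(j1-j6) -1.684 p [556.82 155.89  87.53] Fworld [-1.57 -1.44  6.21] Ftool [-6.21 -1.39  1.61] Mtool [ 0.074 -0.319 -0.195] gap cm 3.948
```

```bash
python3 -m pendant '[{"tx":0.01,"ty":0,"tz":0,"rx":0.105,"ry":0,"rz":0,"gripper":3},{"tx":0.01,"ty":0,"tz":0,"rx":0.105,"ry":0,"rz":0,"gripper":3},{"tx":0.01,"ty":0,"tz":0,"rx":0.105,"ry":0,"rz":0,"gripper":3},{"tx":0.01,"ty":0,"tz":0,"rx":0.105,"ry":0,"rz":0,"gripper":3},{"tx":0.01,"ty":0,"tz":0,"rx":0.105,"ry":0,"rz":0,"gripper":3},{"tx":0.01,"ty":0,"tz":0,"rx":0.105,"ry":0,"rz":0,"gripper":3},{"tx":0.01,"ty":0,"tz":0,"rx":0.105,"ry":0,"rz":0,"gripper":3},{"tx":0,"ty":0,"tz":0,"rx":0,"ry":0,"rz":0,"gripper":3},{"tx":0,"ty":0,"tz":0,"rx":0,"ry":0,"rz":0,"gripper":3},{"tx":0,"ty":0,"tz":0,"rx":0,"ry":0,"rz":0,"gripper":3}]' 20 >/dev/null
python3 st.py
python3 - <<'E'
from h import *
a=arm.snapshot('side'); t=arm.snapshot('top')
save(np.hstack([cv2.resize(a[130:330,250:450],(500,500)),cv2.resize(t[130:290,260:350],(281,500))]),'l5.png')
E
```

```text
t 32.48 j6 2.691 yaw(j1-j6) -2.418 p [556.69 155.91  86.86] Fworld [-1.2  -0.99  6.66] Ftool [-6.66 -0.05  1.55] Mtool [ 0.017 -0.333  0.027] gap cm 3.954
```

View pics/l5.png

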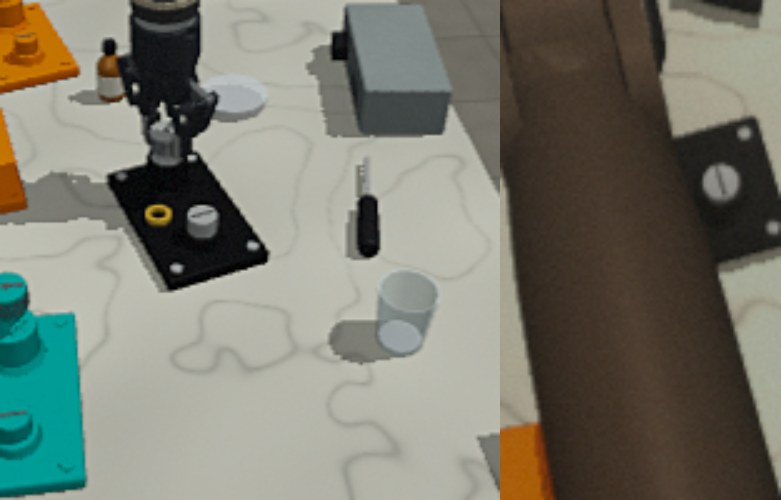

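The last view shows the screw gripped in its boss at crop (165,140), with the collar, small screw, driver, beaker and dish where they were. The depth travelled matches the pitch (3.8 + 2.4 mm), so I'm handing in.

```bash
python3 -c "
from h import *
s=arm.get_state(); print(s['time'],abs(s['joint_vel']).max().round(4),s['finger_gap'])
print(arm.finish_job())"
```

```text
32.5833 0.0026 0.4614472513284427
the job is handed in; nothing more can be done
None
```

I started the clamp screw in the black foot's tall boss and turned it one full turn forward from the drop. The job is handed in at 32.6 s, with the gripper still holding the head at rest.

- **Backward:** I gripped the head and turned it about 1.5 rad backward until the upward force collapsed from +10.7 N to the hanging weight of −4.4 N. I had turned about 0.1 rad past the drop by then. I opened the fingers so the screw fell in, lowered the tool about 7 mm and regripped with the screw seated.
- **Forward:** I turned 3.91 rad, regripped once, then turned 2.49 rad more. Less the overshoot, that is one turn from the drop, to within about 0.05 rad.

**Last checks**
- **Depth:** the tool followed the screw down 3.8 mm and then 2.4 mm, 6.2 mm in all. The pitch predicts about 6.1 mm, so there was no sign of crossing or slip.
- **Forces:** the wrist force readings stayed under about 12 N.
- **Rest:** joint speeds were about 0 at hand-in, with the gripper closed on the 40 mm head.
- **Bystanders:** the collar, small screw, driver, beaker and dish looked unmoved in the last picture. The slide box, jar and objective lay outside that crop, and I did not look at them again.
- **Not checked:** the final groove angle, because the gripper and arm hid the head's top.

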